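Set the clay roller to the third thickness click

TASK

Set the table-top clay roller for 7 mm slabs: with the fingertips, gently push the ball-ended thickness lever at its end away from the robot through three clicks, and leave it resting in the third notch (it starts in the wide-open notch nearest the robot, which counts as zero). Do not let it run past the third notch, do not grip it, and leave the bowl, brush and cutter ring where they are.

Things in the scene. Friction and masses are not known exactly. Their poses are not given: they have to be found in the camera images.
- roller: Clay slab roller, grey and steel, fixed on the table: 400 mm long (its x, along the plywood feed boards, top at 125 mm), 425 mm wide over lever and crank (its y, along the rollers), cheeks 210 mm high. Origin: centre of its underside; x points away from the robot (yaw within 0.3), z up. Thickness lever and its dimpled index sector: outside the +y cheek. Crank (not used): -y end.
- thickness_lever (a joint): Lever angle, rad: at 0 it leans 0.524 from upright toward the robot (roller's -x); grows as the ball goes to roller's +x. Six notches 0.209 apart: zero (widest gap, start) 0, first 0.209, second 0.419, third 0.628, fourth 0.838, fifth 1.047. About 5 N at the ball moves it; halfway to the next notch the push vanishes and it snaps on by itself, ahead of the finger; let go sooner, it drops back.
- lever_knob (a point): Centre of the black ball, 36 mm across, on a 10 mm rod at the lever's end, 125 mm from the pivot, so one click moves it 26 mm. Its height is 266 mm at lever angle 0, 283 mm upright. Only the lever's own rod stands above 245 mm; free space on all sides of the ball.
- lever_pivot (a point): Point on the lever's axis in the lever's plane, 158 mm above the table, at roller (0, 159, 158) mm; fixed to the roller.
- bowl_center (a point): Centre, half-way up, of the loose terracotta bowl, 150 mm across the rim, 75 mm high, upright on the table. Leave alone.
- brush_grip (a point): Handle of the loose paint brush, 190 mm long, lying on the table. Leave alone.
- cutter_center (a point): Centre, half-way up, of the loose steel cutter ring, 68 mm across, 30 mm high, standing on the feed board on the robot's side of the rollers. Leave alone.

How it is judged:
By the outcome, as a careful person would: the job done as asked, in the order asked, and still so for the second after the job is handed in, with the robot touching nothing.
It also fails if it takes over 48 s, if anything falls off the work surface, if the arm or the gripper's body presses on something with over 40 N, if the wrist force passes 120 N, or if a joint passes its speed limit or range.

ROBOT

A 7-joint arm with a two-finger parallel gripper is mounted at the origin on the work surface. World frame = base frame: x ahead of the robot, y to its left, z up, the work surface at z = 0. Lengths are in m, angles in rad, forces in N, time in s.
With the tool pointing down it reaches from about 0.4 to 0.85 m from the base axis. Payload 4.5 kg.
Tool frame: the origin (TCP) lies at the very end of the fingers, on their centre line; the grasp point (between the pads) lies 19 mm behind it (r.grasp_offset is the x of the grasp point in the tool frame, in m); x points along the fingers, y is the direction in which the jaws open and shut, and the axes are right-handed (so a half turn about x gives the same grasp; the last joint's range is limited). The gripper opens to 85 mm and grips with 20 to 120 N. Pads are 22 mm wide; open, the fingers measure 114 mm over their backs; the gripper's body (76 mm by 85 mm) begins 54 mm behind the grasp point. The pads swing forward as they close: fully open they stand 13 mm farther back than shut.
Start: joints at [-1.148, 0.689, -0.195, 1.565, 0.157, 0.902, -0.215], TCP at [0.237, 0.578, 0.231] pointing down, gripper open.
Joint ranges: [-3.01, 3.01], [-0.46, 2.08], [-1.47, 1.51], [0.13, 2.56], [-1, 4.14], [0.04, 2.09], [-2.66, 2.66]. Speed limits (rad/s): [2.57, 2.57, 3.14, 3.14, 3.14, 3.14, 3.14].

INTERFACE

Orientations are given as a unit quaternion [x, y, z, w].
In Python, from rig import sensors, snapshot, camera_info, r, spot_in, cut_out, mark_of gives the robot as it stands.
- The arm moves only by the tool servo_tool, never from a script. Its argument "commands" is a list of rows, each an object with "offset": the shift along the tool's x, y, z in mm, a list of three; "rot": the turn, a rotation vector about the tool's x, y, z in rad, a list of three; "grip": the closure, from -1 (fully open) to 1 (shut), so that 0 is half open. In form: [{"offset": [dx, dy, dz], "rot": [wx, wy, wz], "grip": grip}, ...]. A call has 1 to 5 rows; each row is the pose to reach, as a shift and turn from the pose commanded when the call began, along the tool's axes at that moment; what a row does not reach only later rows make up. A row lasts 1/10 s, in which the tool goes at most 50 mm and 8.59 degrees, less where a joint would pass 70% of its speed; a pose out of reach is approached as far as the arm can. A call with a gripper value outside its range is refused whole. The fingers move at their own pace and stop on an object; "force" is the grip in N (left out, the last holds). Time passes only in rows, so rows that repeat a pose let the fingers close. It gives the time, the measured TCP pose, the force and the opening at its end, in the units of the state.
- sensors.get_state(): the state, without advancing time (a new reading comes with each control period).
- snapshot(name): name is "scene" or "top" or "wrist"; returns the picture (384x512x3 uint8, red, green, blue); there is no depth.
- camera_info(name): a dict with "mtx" (3x3 intrinsics, pixels), "R" (3x3) and "t" (3): a world point X has camera coordinates R X + t. Camera axes: x right, y down, z forward; pixel columns grow to the right and rows downward; lengths in m; the calibration is good to about 2 mm. A picture is of the moment at which its call begins: read the wrist's pose just before it. camera_info takes no time and is no camera call; for the wrist camera it gives the pose at the moment of the call.
- r.close_job(): hands the job in, once; it reports no verdict.
Trained networks look in the newest picture that a camera, given by its name, has taken for a name from the list of things; names that differ only in an ending like _2 or _b are one class to them, and where a whole thing is asked for, a point or a joint stands for the part that bears it (a point fixed in the world has none). Each returns a list of dicts, best first, with "conf" (0 to 1); they miss things now and then, are a little off and sometimes report something else, mostly with a low value. They report only what shows in the picture. A call takes as long as a camera call.
- spot_in(camera, thing): "position" ([row, column] in pixels, amid what is visible of it).
- cut_out(camera, thing): "region" (384x512 bool, what is visible of it) and "position" ([row, column] in pixels, amid what is visible of it).
- mark_of(camera, thing): "position" ([row, column] in pixels: a listed point, or the origin of a listed thing).
The state is a dict: "time_s": time; "joint_positions": joint angles; "joint_vel": joint speeds; "effort": joint torques, N m; "tcp_pos": TCP position; "orientation": TCP orientation; "ft_force": force on the tool from outside, world axes, zero at the start; "wrist_torque": the same for the moment, N m; "gripper_width": finger opening in m.
Only numpy, scipy, OpenCV 4.12 (cv2) and the standard library are available. Lean on these libraries where they do the work, as an engineer would, in place of code of your own. Each camera call takes 0.05 s, during which the arm holds its last target.

## Working session

There is one attempt and no reset: what is moved stays moved. The work goes in short steps, Python scripts to look and compute and a tool call to move; the robot and the scene stay as the last step left them, time stands still between calls to the robot, and variables do not carry over. Pictures are saved under pics/ and viewed, and the job is handed in when it is done.

Besides the shell and the picture viewer there is one more tool, called after "Request:" by a JSON object that holds its "fn" and its "kwargs". servo_tool: Moves the arm, as the interface text tells. Its arguments: {"type":"object","properties":{"commands":{"type":"array"},"force":{"type":"number"}},"required":["commands"]}

```bash
ls; mkdir -p pics
python3 - <<'E'
from rig import sensors, snapshot, camera_info, r, spot_in, cut_out, mark_of
import cv2,numpy as np
s=sensors.get_state();print(s)
for c in ['scene','top']:
    im=snapshot(c);cv2.imwrite(f'pics/{c}0.png',im[:,:,::-1])
    ci=camera_info(c);print(c,ci)
    for t in ['lever_knob','lever_pivot','roller']:
        print(t,[(d['position'],d['conf']) for d in mark_of(c,t)][:2])
    print('spot',[(d['position'],d['conf']) for d in spot_in(c,'lever_knob')][:2])
E
```

```text
pics
{'time_s': 0.0, 'joint_positions': array([-1.14823427,  0.68998889, -0.19451563,  1.56638113,  0.15730781,
        0.90252207, -0.21507676]), 'joint_vel': array([-3.15958725e-04, -9.12906040e-04, -2.70460947e-04, -2.04693269e-04,
       -1.27062781e-03, -1.39180261e-03, -8.00422621e-05]), 'effort': array([-1.19850561e-04, -5.39609563e+01, -1.26635347e+00, -1.58545482e+01,
        9.16970777e-03,  9.35265241e-03, -1.43269567e-06]), 'tcp_pos': array([0.23669638, 0.57771519, 0.23047117]), 'orientation': array([ 0.13587377,  0.69387635, -0.13721245,  0.69371945]), 'ft_force': array([0.39014636, 0.12283747, 0.04272372]), 'wrist_torque': array([-0.02061312,  0.01678609, -0.06392136]), 'gripper_width': 0.08529639065919847}
scene {'mtx': array([[496.1903963 ,   0.        , 249.067914  ],
       [  0.        , 496.1903963 , 197.31608906],
       [  0.        ,   0.        ,   1.        ]]), 'R': array([[ 0.31433262,  0.94928452, -0.00734199],
       [ 0.74492065, -0.25144189, -0.61795647],
       [-0.58846259,  0.18877468, -0.78617803]]), 't': array([-0.23013093, -0.32715241,  1.65637091])}
lever_knob []
lever_pivot [([216.6, 264.6], 0.64)]
roller [([263.2, 204.4], 0.63), ([245.0, 339.3], 0.2)]
spot [([222.7, 210.2], 0.61)]
top {'mtx': array([[418.21431418,   0.        , 254.65663948],
       [  0.        , 418.21431418, 200.00041461],
       [  0.        ,   0.        ,   1.        ]]), 'R': array([[-0.02045771, -0.99974444,  0.00962002],
       [-0.99495545,  0.01941266, -0.0984215 ],
       [ 0.0982096 , -0.01158497, -0.99509832]]), 't': array([0.05937121, 0.62333693, 1.0117271 ])}
lever_knob [([206.8, 243.5], 0.77)]
lever_pivot [([178.7, 242.5], 0.59)]
roller [([195.0, 306.8], 0.56)]
spot [([186.7, 313.0], 0.57)]
```

View pics/scene0.png

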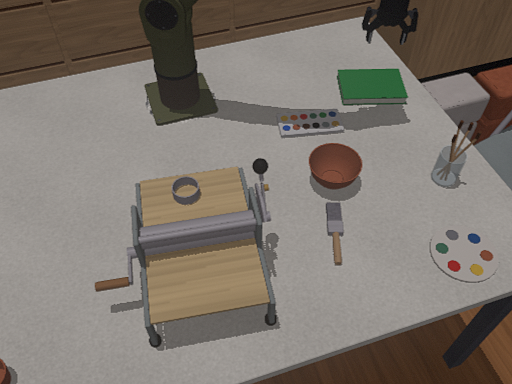

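View pics/top0.png

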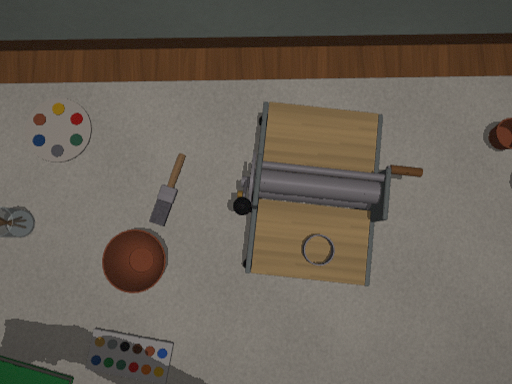

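The scene view shows the black ball at about (row 166, col 260), and the top view shows it at (206, 243). The lever is on the left, the +y side. The cutter ring is on the near board; the bowl and brush are further left.

```bash
cat > h.py <<'E'
from rig import sensors, snapshot, camera_info, r, spot_in, cut_out, mark_of
import cv2,numpy as np
from scipy.optimize import least_squares
def blob(im,seed,rad=16,thr=45):
    rr,cc=np.mgrid[:im.shape[0],:im.shape[1]]
    m=((im.max(2)<thr)&(np.hypot(rr-seed[0],cc-seed[1])<rad)).astype(np.uint8)
    m=cv2.morphologyEx(m,cv2.MORPH_OPEN,np.ones((5,5),np.uint8))
    n,l,st,ce=cv2.connectedComponentsWithStats(m)
    k=1+np.argmax(st[1:,4]); return ce[k],st[k]
def plane(ci,uv,z):
    d=ci['R'].T@np.linalg.inv(ci['mtx'])@np.array([uv[0],uv[1],1]); c=-ci['R'].T@ci['t']
    return c+d*(z-c[2])/d[2]
def tri(cis,uvs):
    P=[c['mtx']@np.c_[c['R'],c['t']] for c in cis]
    X=cv2.triangulatePoints(P[0],P[1],np.array(uvs[0],float),np.array(uvs[1],float)); return (X[:3]/X[3]).ravel()
def proj(ci,X):
    q=ci['mtx']@(ci['R']@X+ci['t']); return q[:2]/q[2]
E
python3 - <<'E'
from h import *
cs,ct=camera_info('scene'),camera_info('top')
a=cv2.imread('pics/scene0.png');b=cv2.imread('pics/top0.png')
ua,sa=blob(a,(166,260));ub,sb=blob(b,(206,243));print(ua,sa,ub,sb)
K=tri([cs,ct],[ua,ub]);print('knob',K, 'reproj',proj(cs,K),proj(ct,K))
print('plane .266',plane(cs,ua,.266),plane(ct,ub,.266))
# board corners top view z=.125 
for uv in [(268,103),(382,114),(367,285),(252,272)]: print(plane(ct,uv,.125))
cv2.imwrite('pics/topz.png',cv2.resize(b[90:300,220:430],None,fx=2.8,fy=2.8,interpolation=cv2.INTER_CUBIC))
E
```

```text
[260.5 169. ] [258 166   6   7  42] [242.20532319 205.65779468] [234 197  18  18 263]
knob [0.59176689 0.07491796 0.25686329] reproj [260.19039446 169.01487184] [241.71861159 205.51683703]
plane .266 [0.59953615 0.07285768 0.266     ] [0.59069076 0.07380754 0.266     ]
[0.84043513 0.01244359 0.125     ]
[ 0.80965975 -0.25134193  0.125     ]
[ 0.42010852 -0.19813396  0.125     ]
[0.45410785 0.0572141  0.125     ]
```

View pics/topz.png

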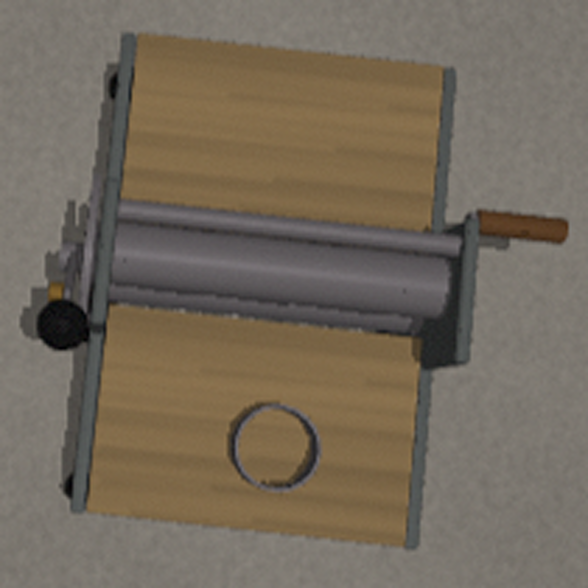

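```bash
cat >> h.py <<'E'
from scipy.spatial.transform import Rotation as Rn
def plan(target,Rt=None):
    s=sensors.get_state(); R0=Rn.from_quat(s['orientation'])
    off=R0.inv().apply(np.array(target)-s['tcp_pos'])*1000
    rv=(R0.inv()*Rt).as_rotvec() if Rt is not None else np.zeros(3)
    return off.round(1),rv.round(4)
def down(yaw,sgn):  # tool x down, tool z = sgn*roller x
    z=sgn*np.array([np.cos(yaw),np.sin(yaw),0]); x=np.array([0,0,-1.]); y=np.cross(z,x)
    return Rn.from_matrix(np.c_[x,y,z])
E
python3 - <<'E'
from h import *
cs,ct=camera_info('scene'),camera_info('top')
K=tri([cs,ct],[(260.5,166),(242.3,205.7)]);print('knob',K,'reproj',proj(cs,K),proj(ct,K))
print(plane(cs,(260.5,166),.266))
s=sensors.get_state();print(Rn.from_quat(s['orientation']).as_matrix().round(3))
for sg in (1,-1): print(sg,plan([.237,.578,.34],down(-.126,sg)),plan([.520,.082,.34],down(-.126,sg)))
E
```

```text
knob [0.5909763  0.0748567  0.26617918] reproj [260.09188928 166.01929309] [241.65508297 205.51257991]
[0.59106446 0.07579734 0.266     ]
[[-0.     0.379  0.925]
 [ 0.     0.925 -0.379]
 [-1.     0.    -0.   ]]
1 (array([-108.7,   -0.3,    0.2]), array([-0.2627, -0.    , -0.    ])) (array([-108.7, -352. ,  450.1]), array([-0.2627, -0.    , -0.    ]))
-1 (array([-108.7,   -0.3,    0.2]), array([ 2.8788, -0.    ,  0.    ])) (array([-108.7, -352. ,  450.1]), array([ 2.8788, -0.    ,  0.    ]))
```

Request:
{"fn": "servo_tool", "kwargs": {"commands": [{"offset":[-50,0,0],"rot":[0,0,0],"grip":1},{"offset":[-90,-30,40],"rot":[0,0,0],"grip":1},{"offset":[-105,-55,70],"rot":[-0.1,0,0],"grip":1},{"offset":[-105,-85,108],"rot":[-0.2,0,0],"grip":1},{"offset":[-105,-115,147],"rot":[-0.263,0,0],"grip":1}]}}

```text
time_s: 1.0
tcp_pos: [0.3289, 0.4174, 0.3375]
orientation: [0.044, 0.705, -0.042, 0.706]
ft_force: [1.9, 0.5, 0.3]
gripper_width: 0.0122
```

Run:
```python
from h import *
s=sensors.get_state();print(s['time_s'],s['tcp_pos'],s['gripper_width']);print(plan([.520,.082,.335],down(-.126,1)))
```

```text
1.0 [0.32892367 0.41739288 0.33750072] 0.01217263950121184
(array([   2.1, -309.8,  230.3]), array([ 0.0045,  0.0015, -0.0024]))
```

Request:
{"fn": "servo_tool", "kwargs": {"commands": [{"offset":[0,-35,26],"rot":[0,0,0],"grip":1},{"offset":[0,-70,52],"rot":[0,0,0],"grip":1},{"offset":[0,-105,78],"rot":[0,0,0],"grip":1},{"offset":[0,-140,104],"rot":[0,0,0],"grip":1},{"offset":[0,-175,130],"rot":[0,0,0],"grip":1}]}}

```text
time_s: 1.5
tcp_pos: [0.4358, 0.2268, 0.3366]
orientation: [0.045, 0.706, -0.044, 0.706]
ft_force: [0.6, -0.0, -0.4]
gripper_width: 0.0003
```

Request:
{"fn": "servo_tool", "kwargs": {"commands": [{"offset":[0,-35,26],"rot":[0,0,0],"grip":1},{"offset":[0,-70,52],"rot":[0,0,0],"grip":1},{"offset":[0,-105,78],"rot":[0,0,0],"grip":1},{"offset":[0,-132,98],"rot":[0,0,0],"grip":1},{"offset":[0,-132,98],"rot":[0,0,0],"grip":1}]}}

```text
time_s: 2.0
tcp_pos: [0.518, 0.079, 0.3361]
orientation: [0.047, 0.705, -0.049, 0.706]
ft_force: [-0.1, 0.4, -0.5]
gripper_width: 0.0002
```

Run:
```python
from h import *
s=sensors.get_state();print(s['time_s'],s['tcp_pos'],s['gripper_width'],s['ft_force'],s['joint_positions'].round(2));print(plan([.530,.082,.252],down(-.126,1)))
im=snapshot('scene');cv2.imwrite('pics/s1.png',cv2.resize(im[:,:,::-1][60:260,160:360],None,fx=3,fy=3))
```

```text
2.0 [0.51801465 0.07897898 0.33605435] 0.0002249061961296891 [-0.11414755  0.41292219 -0.53941555] [-0.09  0.43 -0.23  1.72  0.12  1.    1.07]
(array([84.1,  4.9, 11.3]), array([-0.0097,  0.0017,  0.0032]))
```

View pics/s1.png

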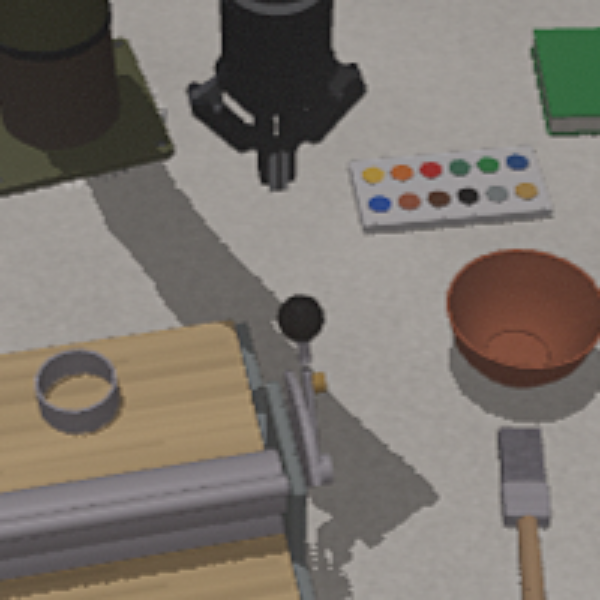

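The scene view shows the closed fingers at (row 165, col 277 of the zoomed crop), on the robot's side of the ball (318, 300), and nothing has been disturbed. Next is to descend behind the ball.

Request:
{"fn": "servo_tool", "kwargs": {"commands": [{"offset":[30,2,5],"rot":[0,0,0],"grip":1},{"offset":[60,4,10],"rot":[0,0,0],"grip":1},{"offset":[82,5,12],"rot":[-0.01,0,0],"grip":1},{"offset":[82,5,12],"rot":[-0.01,0,0],"grip":1},{"offset":[82,5,12],"rot":[-0.01,0,0],"grip":1}]}}

```text
time_s: 2.55
tcp_pos: [0.528, 0.09, 0.2547]
orientation: [0.041, 0.706, -0.04, 0.706]
ft_force: [0.9, 0.8, -0.9]
gripper_width: 0.0
```

Request:
{"fn": "servo_tool", "kwargs": {"commands": [{"offset":[0,0,6],"rot":[0,0,0],"grip":1},{"offset":[0,0,12],"rot":[0,0,0],"grip":1},{"offset":[0,0,17],"rot":[0,0,0],"grip":1},{"offset":[0,0,21],"rot":[0,0,0],"grip":1},{"offset":[0,0,21],"rot":[0,0,0],"grip":1}]}}

```text
time_s: 3.05
tcp_pos: [0.55, 0.0861, 0.2545]
orientation: [0.041, 0.706, -0.041, 0.706]
ft_force: [-0.2, -0.6, -0.5]
gripper_width: 0.0001
```

```bash
cat >> h.py <<'E'
PIV=np.array([.591,.0748])+.0625*np.array([np.cos(.126),-np.sin(.126)])
U=np.array([np.cos(.126),-np.sin(.126)]);V=np.array([np.sin(.126),np.cos(.126)])
def rep():
    s=sensors.get_state(); d=s['tcp_pos'][:2]-PIV
    print('t',s['time_s'],'tcp rollerx %.1f y %.1f z %.1f'%(d@U*1e3,d@V*1e3,s['tcp_pos'][2]*1e3),'F along',round(s['ft_force'][:2]@U,2),s['ft_force'].round(2))
def knobang(name,pic=None):
    ci=camera_info(name); im=snapshot(name)
    if pic: cv2.imwrite(pic,cv2.resize(im[:,:,::-1][110:260,190:340] if name=='scene' else im[:,:,::-1][130:280,170:320],None,fx=4,fy=4))
    for k in range(6):
        a=.2094*k-.5236; p=PIV+U*.125*np.sin(a); X=np.r_[p,.158+.125*np.cos(a)]
        print(k,proj(ci,X).round(1),end=' ')
    print(name,'mark',[(d['position'],d['conf']) for d in mark_of(name,'lever_knob')][:2])
E
python3 - <<'E'
from h import *
rep();knobang('scene','pics/s2.png');knobang('top','pics/t2.png')
E
```

```text
t 3.05 tcp rollerx -104.6 y 6.1 z 254.5 F along -0.13 [-0.21 -0.62 -0.55]
0 [260.1 166. ] 1 [262.4 170.7] 2 [264.9 177.8] 3 [267.5 187. ] 4 [270.  197.8] 5 [272.4 209.8] scene mark [([162.6, 260.7], 0.86)]
0 [241.7 205.5] 1 [242.9 192.6] 2 [244.3 178.9] 3 [245.8 165.4] 4 [247.3 152.9] 5 [248.6 142.1] top mark []
```

View pics/s2.png

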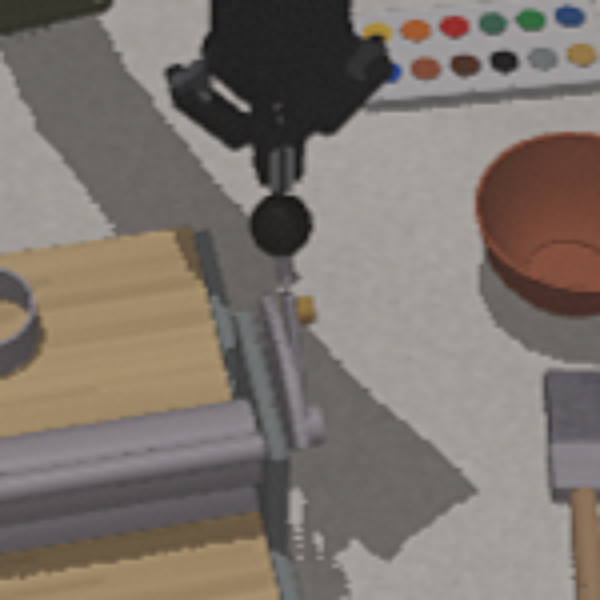

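The ball is at crop position (225, 282) with the fingers just behind it and about 13 mm of clearance. I'll centre sideways and make contact slowly.

Request:
{"fn": "servo_tool", "kwargs": {"commands": [{"offset":[0,-3,2],"rot":[0,0,0],"grip":1},{"offset":[0,-6,4],"rot":[0,0,0],"grip":1},{"offset":[0,-6,6],"rot":[0,0,0],"grip":1},{"offset":[0,-6,8],"rot":[0,0,0],"grip":1},{"offset":[0,-6,10],"rot":[0,0,0],"grip":1}]}}

```text
time_s: 3.75
tcp_pos: [0.5586, 0.0791, 0.2543]
orientation: [0.041, 0.706, -0.041, 0.706]
ft_force: [-0.6, -0.1, 0.1]
gripper_width: 0.0
```

Request:
{"fn": "servo_tool", "kwargs": {"commands": [{"offset":[0,0,1],"rot":[0,0,0],"grip":1},{"offset":[0,0,2],"rot":[0,0,0],"grip":1},{"offset":[0,0,3],"rot":[0,0,0],"grip":1},{"offset":[0,0,4],"rot":[0,0,0],"grip":1},{"offset":[0,0,5],"rot":[0,0,0],"grip":1}]}}

```text
time_s: 4.25
tcp_pos: [0.5631, 0.0786, 0.2543]
orientation: [0.041, 0.706, -0.041, 0.706]
ft_force: [-1.2, -0.1, 1.4]
gripper_width: 0.0003
```

Request:
{"fn": "servo_tool", "kwargs": {"commands": [{"offset":[0,0,1],"rot":[0,0,0],"grip":1},{"offset":[0,0,2],"rot":[0,0,0],"grip":1},{"offset":[0,0,3],"rot":[0,0,0],"grip":1},{"offset":[0,0,4],"rot":[0,0,0],"grip":1},{"offset":[0,0,5],"rot":[0,0,0],"grip":1}]}}

```text
time_s: 4.75
tcp_pos: [0.5656, 0.0781, 0.2542]
orientation: [0.04, 0.708, -0.041, 0.704]
ft_force: [-9.7, -0.5, 7.2]
gripper_width: -0.0001
```

Run:
```python
from h import *
rep();knobang('scene','pics/s3.png');rep()
```

```text
t 4.75 tcp rollerx -88.1 y 0.1 z 254.2 F along -9.56 [-9.69 -0.46  7.16]
0 [260.1 166. ] 1 [262.4 170.7] 2 [264.9 177.8] 3 [267.5 187. ] 4 [270.  197.8] 5 [272.4 209.8] scene mark [([162.1, 262.1], 0.77)]
t 4.85 tcp rollerx -88.1 y 0.0 z 254.2 F along -8.24 [-8.28  0.21  5.88]
```

View pics/s3.png

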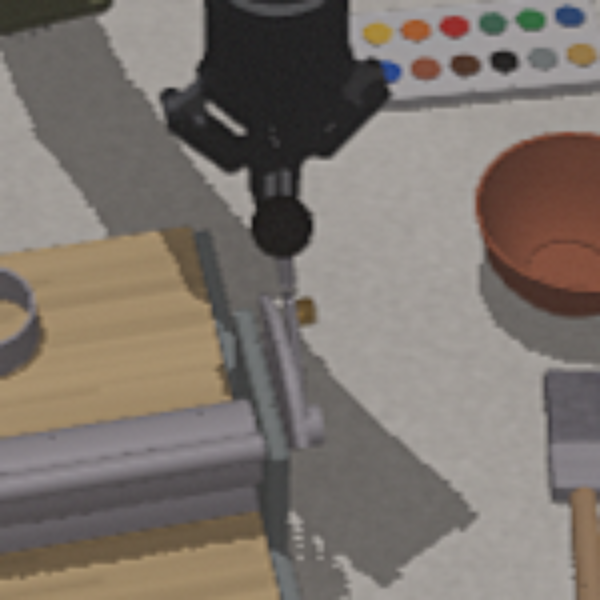

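Contact is at about −91 mm, as predicted, with a push of about 5 N along the arc. I'll follow the arc, rising with the ball.

Request:
{"fn": "servo_tool", "kwargs": {"commands": [{"offset":[-0.5,0,1],"rot":[0,0,0],"grip":1},{"offset":[-1,0,2],"rot":[0,0,0],"grip":1},{"offset":[-1.5,0,3],"rot":[0,0,0],"grip":1},{"offset":[-2,0,4],"rot":[0,0,0],"grip":1},{"offset":[-2.5,0,5],"rot":[0,0,0],"grip":1}]}}

```text
time_s: 5.35
tcp_pos: [0.5689, 0.0776, 0.2564]
orientation: [0.04, 0.709, -0.041, 0.703]
ft_force: [-12.2, 0.5, 9.4]
gripper_width: -0.0001
```

Request:
{"fn": "servo_tool", "kwargs": {"commands": [{"offset":[-0.5,0,1],"rot":[0,0,0],"grip":1},{"offset":[-1,0,2],"rot":[0,0,0],"grip":1},{"offset":[-1.5,0,3],"rot":[0,0,0],"grip":1},{"offset":[-2,0,4],"rot":[0,0,0],"grip":1},{"offset":[-2.5,0,5],"rot":[0,0,0],"grip":1}]}}

```text
time_s: 5.85
tcp_pos: [0.5788, 0.0768, 0.2594]
orientation: [0.041, 0.705, -0.041, 0.706]
ft_force: [0.9, -0.1, -0.4]
gripper_width: 0.0003
```

Run:
```python
from h import *
rep();knobang('scene','pics/s4.png');rep()
```

```text
t 5.85 tcp rollerx -74.8 y 0.5 z 259.4 F along 0.87 [ 0.86 -0.12 -0.37]
0 [260.1 166. ] 1 [262.4 170.7] 2 [264.9 177.8] 3 [267.5 187. ] 4 [270.  197.8] 5 [272.4 209.8] scene mark [([169.8, 265.3], 0.83)]
t 5.95 tcp rollerx -74.3 y 0.5 z 259.4 F along 0.63 [ 0.55 -0.66 -0.02]
```

View pics/s4.png

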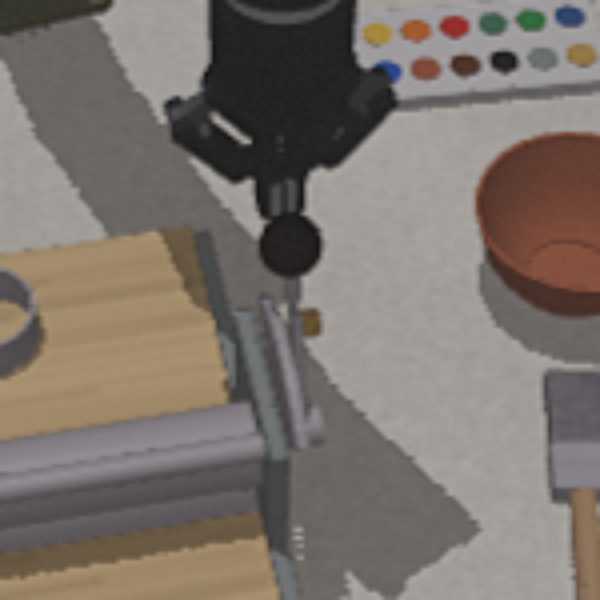

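First click is done: the ball is at (171, 262.5), matching the notch 1 prediction of (170.7, 262.4), and the force is gone. On to click 2, with contact near −67 and release near −55.

Request:
{"fn": "servo_tool", "kwargs": {"commands": [{"offset":[0,0,1.5],"rot":[0,0,0],"grip":1},{"offset":[0,0,3],"rot":[0,0,0],"grip":1},{"offset":[0,0,4.5],"rot":[0,0,0],"grip":1},{"offset":[0,0,6],"rot":[0,0,0],"grip":1},{"offset":[0,0,7],"rot":[0,0,0],"grip":1}]}}

```text
time_s: 6.45
tcp_pos: [0.5855, 0.076, 0.2593]
orientation: [0.041, 0.706, -0.041, 0.706]
ft_force: [-0.2, 0.0, -0.3]
gripper_width: -0.0001
```

Request:
{"fn": "servo_tool", "kwargs": {"commands": [{"offset":[-0.3,0,1],"rot":[0,0,0],"grip":1},{"offset":[-0.6,0,2],"rot":[0,0,0],"grip":1},{"offset":[-0.9,0,3],"rot":[0,0,0],"grip":1},{"offset":[-1.2,0,4],"rot":[0,0,0],"grip":1},{"offset":[-1.5,0,5],"rot":[0,0,0],"grip":1}]}}

```text
time_s: 6.95
tcp_pos: [0.5892, 0.0755, 0.2607]
orientation: [0.041, 0.707, -0.041, 0.705]
ft_force: [-4.7, -0.6, 1.7]
gripper_width: 0.0003
```

Request:
{"fn": "servo_tool", "kwargs": {"commands": [{"offset":[-0.3,0,1],"rot":[0,0,0],"grip":1},{"offset":[-0.6,0,2],"rot":[0,0,0],"grip":1},{"offset":[-0.9,0,3],"rot":[0,0,0],"grip":1},{"offset":[-1.2,0,4],"rot":[0,0,0],"grip":1},{"offset":[-1.5,0,5],"rot":[0,0,0],"grip":1}]}}

```text
time_s: 7.45
tcp_pos: [0.5932, 0.075, 0.2623]
orientation: [0.041, 0.707, -0.041, 0.704]
ft_force: [-6.7, 0.4, 5.5]
gripper_width: 0.0002
```

Run:
```python
from h import *
rep();knobang('scene','pics/s5.png');rep()
```

```text
t 7.45 tcp rollerx -60.3 y 0.5 z 262.3 F along -6.66 [-6.66  0.42  5.47]
0 [260.1 166. ] 1 [262.4 170.7] 2 [264.9 177.8] 3 [267.5 187. ] 4 [270.  197.8] 5 [272.4 209.8] scene mark [([172.8, 264.0], 0.77)]
t 7.55 tcp rollerx -60.1 y 0.5 z 262.4 F along -6.87 [-6.92  0.01  5.07]
```

View pics/s5.png

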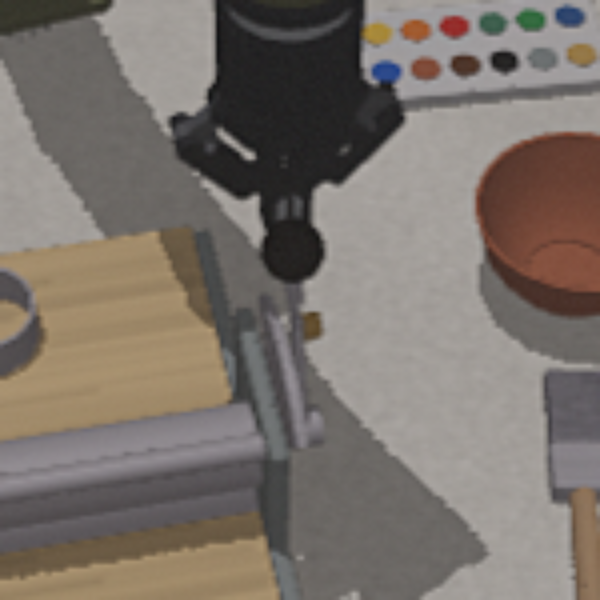

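The ball is at (172.5, 263.2), partway up out of notch 1, with a 7 N push. I'll keep going.

Request:
{"fn": "servo_tool", "kwargs": {"commands": [{"offset":[-0.2,0,1],"rot":[0,0,0],"grip":1},{"offset":[-0.4,0,2],"rot":[0,0,0],"grip":1},{"offset":[-0.6,0,3],"rot":[0,0,0],"grip":1},{"offset":[-0.8,0,4],"rot":[0,0,0],"grip":1},{"offset":[-0.8,0,4],"rot":[0,0,0],"grip":1}]}}

```text
time_s: 8.05
tcp_pos: [0.6002, 0.0743, 0.2633]
orientation: [0.041, 0.705, -0.041, 0.707]
ft_force: [0.3, -0.1, -0.2]
gripper_width: -0.0002
```

Run:
```python
from h import *
rep();knobang('scene','pics/s6.png');rep()
```

```text
t 8.05 tcp rollerx -53.3 y 0.7 z 263.3 F along 0.32 [ 0.31 -0.12 -0.21]
0 [260.1 166. ] 1 [262.4 170.7] 2 [264.9 177.8] 3 [267.5 187. ] 4 [270.  197.8] 5 [272.4 209.8] scene mark [([173.1, 265.7], 0.57)]
t 8.15 tcp rollerx -53.3 y 0.7 z 263.2 F along 0.52 [ 0.48 -0.29 -0.49]
```

View pics/s6.png

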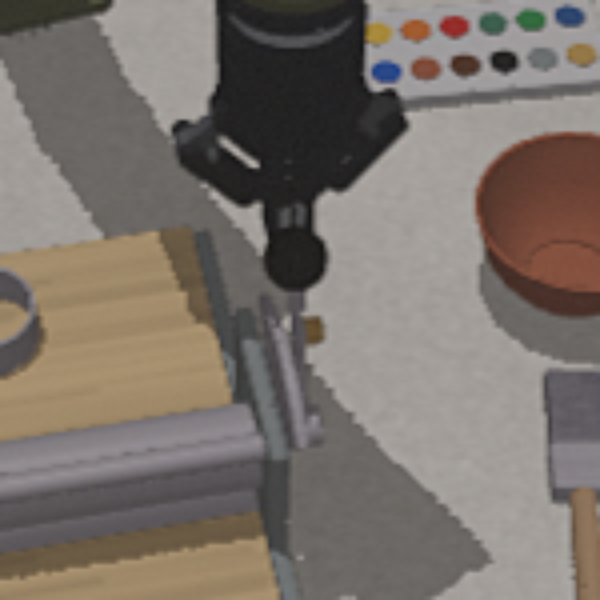

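The ball is at (175, 264), about halfway, and the force has just vanished, so it may be mid-snap. I'll let time pass and look again.

Request:
{"fn": "servo_tool", "kwargs": {"commands": [{"offset":[0,0,0],"rot":[0,0,0],"grip":1}]}}

```text
time_s: 8.25
tcp_pos: [0.5999, 0.0744, 0.2631]
orientation: [0.041, 0.705, -0.041, 0.706]
ft_force: [0.2, 0.7, 0.1]
gripper_width: 0.0002
```

Run:
```python
from h import *
rep();knobang('scene','pics/s7.png');rep()
```

```text
t 8.25 tcp rollerx -53.7 y 0.7 z 263.1 F along 0.12 [0.21 0.7  0.14]
0 [260.1 166. ] 1 [262.4 170.7] 2 [264.9 177.8] 3 [267.5 187. ] 4 [270.  197.8] 5 [272.4 209.8] scene mark [([173.4, 265.4], 0.75)]
t 8.35 tcp rollerx -54.0 y 0.7 z 263.1 F along -0.45 [-0.33  0.97 -0.16]
```

View pics/s7.png

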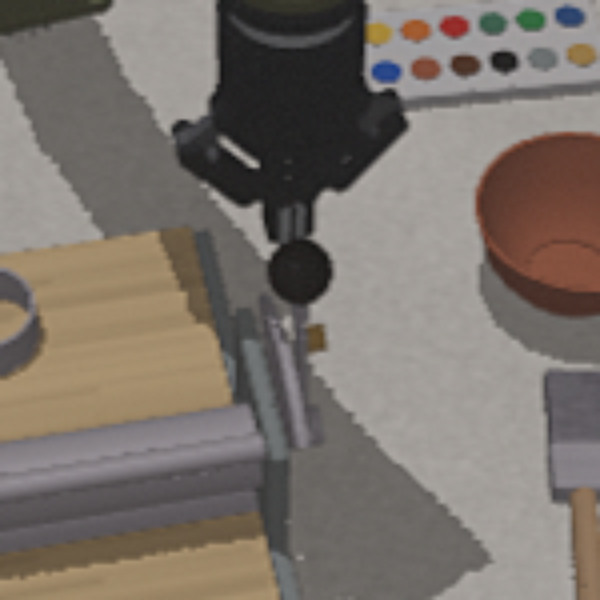

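Second click is done: the ball is at (177.6, 265), matching the notch 2 prediction of (177.8, 264.9). For click 3, contact should be near −42 and release near −29.

Request:
{"fn": "servo_tool", "kwargs": {"commands": [{"offset":[0,0,2],"rot":[0,0,0],"grip":1},{"offset":[0,0,4],"rot":[0,0,0],"grip":1},{"offset":[0,0,6],"rot":[0,0,0],"grip":1},{"offset":[0,0,8],"rot":[0,0,0],"grip":1},{"offset":[0,0,10],"rot":[0,0,0],"grip":1}]}}

```text
time_s: 8.85
tcp_pos: [0.6093, 0.0732, 0.2631]
orientation: [0.041, 0.706, -0.041, 0.706]
ft_force: [-0.2, 0.0, -0.5]
gripper_width: -0.0001
```

Request:
{"fn": "servo_tool", "kwargs": {"commands": [{"offset":[-0.1,0,1],"rot":[0,0,0],"grip":1},{"offset":[-0.2,0,2],"rot":[0,0,0],"grip":1},{"offset":[-0.3,0,3],"rot":[0,0,0],"grip":1},{"offset":[-0.4,0,4],"rot":[0,0,0],"grip":1},{"offset":[-0.5,0,5],"rot":[0,0,0],"grip":1}]}}

```text
time_s: 9.35
tcp_pos: [0.6136, 0.0727, 0.2636]
orientation: [0.041, 0.706, -0.041, 0.706]
ft_force: [-2.2, -0.9, 2.9]
gripper_width: -0.0001
```

Request:
{"fn": "servo_tool", "kwargs": {"commands": [{"offset":[-0.1,0,1],"rot":[0,0,0],"grip":1},{"offset":[-0.2,0,2],"rot":[0,0,0],"grip":1},{"offset":[-0.3,0,3],"rot":[0,0,0],"grip":1},{"offset":[-0.4,0,4],"rot":[0,0,0],"grip":1},{"offset":[-0.5,0,5],"rot":[0,0,0],"grip":1}]}}

```text
time_s: 9.85
tcp_pos: [0.6181, 0.0721, 0.2641]
orientation: [0.041, 0.707, -0.041, 0.705]
ft_force: [-6.0, -0.1, 4.7]
gripper_width: 0.0001
```

Run:
```python
from h import *
rep();knobang('scene','pics/s8.png');rep()
```

```text
t 9.85 tcp rollerx -35.3 y 0.8 z 264.1 F along -5.94 [-6.   -0.11  4.69]
0 [260.1 166. ] 1 [262.4 170.7] 2 [264.9 177.8] 3 [267.5 187. ] 4 [270.  197.8] 5 [272.4 209.8] scene mark [([174.5, 267.9], 0.89)]
t 9.95 tcp rollerx -35.2 y 0.7 z 264.1 F along -5.84 [-5.92 -0.22  3.6 ]
```

View pics/s8.png

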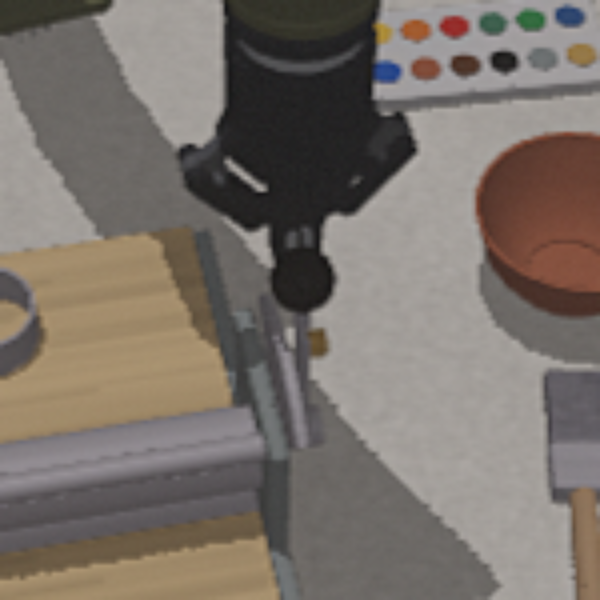

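The ball is at (180, 265.6), partway out of notch 2. A few more mm in small steps should bring the third click.

Request:
{"fn": "servo_tool", "kwargs": {"commands": [{"offset":[0,0,1],"rot":[0,0,0],"grip":1},{"offset":[0,0,2],"rot":[0,0,0],"grip":1},{"offset":[0,0,3],"rot":[0,0,0],"grip":1},{"offset":[0,0,3],"rot":[0,0,0],"grip":1}]}}

```text
time_s: 10.35
tcp_pos: [0.6215, 0.0716, 0.2641]
orientation: [0.041, 0.706, -0.041, 0.706]
ft_force: [-4.0, -0.7, 4.2]
gripper_width: -0.0004
```

Run:
```python
from h import *
rep();knobang('scene','pics/s9.png');rep()
```

```text
t 10.35 tcp rollerx -31.8 y 0.7 z 264.1 F along -3.9 [-4.01 -0.7   4.15]
0 [260.1 166. ] 1 [262.4 170.7] 2 [264.9 177.8] 3 [267.5 187. ] 4 [270.  197.8] 5 [272.4 209.8] scene mark [([179.2, 267.9], 0.76)]
t 10.45 tcp rollerx -31.6 y 0.7 z 264.1 F along -3.87 [-3.91 -0.14  4.34]
```

View pics/s9.png

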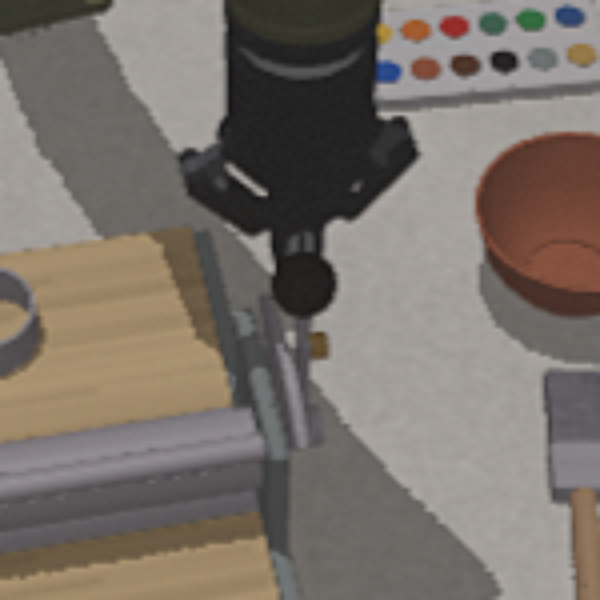

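The push is dropping (4 N) with the ball at (181, 266), just before the halfway point. 2 mm more.

Request:
{"fn": "servo_tool", "kwargs": {"commands": [{"offset":[0,0,1],"rot":[0,0,0],"grip":1},{"offset":[0,0,2],"rot":[0,0,0],"grip":1},{"offset":[0,0,2],"rot":[0,0,0],"grip":1}]}}

```text
time_s: 10.75
tcp_pos: [0.6253, 0.0715, 0.2641]
orientation: [0.041, 0.705, -0.041, 0.707]
ft_force: [-0.6, -0.3, -0.4]
gripper_width: 0.0001
```

Run:
```python
from h import *
rep();knobang('scene');knobang('scene','pics/s10.png');rep()
```

```text
t 10.75 tcp rollerx -28.0 y 1.0 z 264.1 F along -0.55 [-0.59 -0.26 -0.44]
0 [260.1 166. ] 1 [262.4 170.7] 2 [264.9 177.8] 3 [267.5 187. ] 4 [270.  197.8] 5 [272.4 209.8] scene mark [([180.5, 266.4], 0.95), ([191.7, 182.8], 0.18)]
0 [260.1 166. ] 1 [262.4 170.7] 2 [264.9 177.8] 3 [267.5 187. ] 4 [270.  197.8] 5 [272.4 209.8] scene mark [([183.1, 266.1], 0.83)]
t 10.95 tcp rollerx -28.8 y 1.0 z 264.0 F along 0.78 [0.78 0.01 0.77]
```

View pics/s10.png

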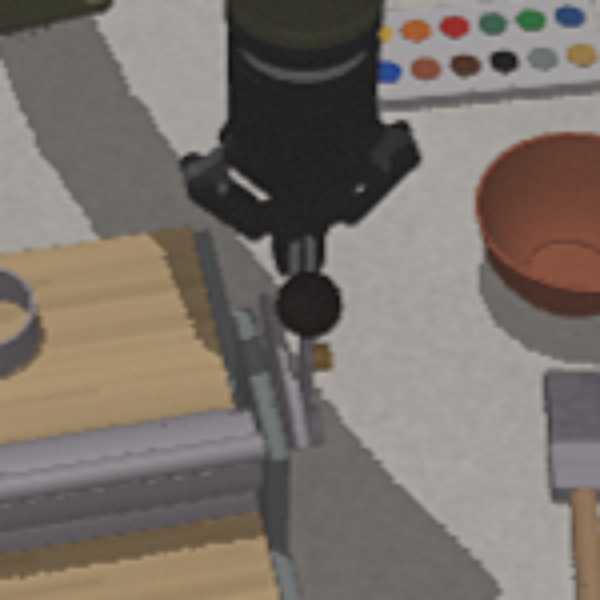

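The ball is at (186, 267.3), ahead of the finger and at or settling into notch 3 (predicted 187, 267.5). Retreating now.

Request:
{"fn": "servo_tool", "kwargs": {"commands": [{"offset":[0,0,0],"rot":[0,0,0],"grip":1},{"offset":[0,0,-8],"rot":[0,0,0],"grip":1},{"offset":[0,0,-25],"rot":[0,0,0],"grip":1},{"offset":[-5,0,-50],"rot":[0,0,0],"grip":1},{"offset":[-30,0,-75],"rot":[0,0,0],"grip":1}]}}

```text
time_s: 11.45
tcp_pos: [0.5463, 0.0798, 0.292]
orientation: [0.04, 0.708, -0.041, 0.704]
ft_force: [0.4, 1.0, 0.8]
gripper_width: 0.0004
```

Request:
{"fn": "servo_tool", "kwargs": {"commands": [{"offset":[-30,10,-25],"rot":[0,0,0],"grip":1},{"offset":[-60,30,-50],"rot":[0,0,0],"grip":1},{"offset":[-60,60,-60],"rot":[0,0,0],"grip":1},{"offset":[-60,90,-60],"rot":[0,0,0],"grip":1},{"offset":[-60,90,-60],"rot":[0,0,0],"grip":1}]}}

```text
time_s: 11.95
tcp_pos: [0.499, 0.1819, 0.3547]
orientation: [0.04, 0.706, -0.037, 0.706]
ft_force: [-0.6, 1.0, -0.1]
gripper_width: -0.0
```

Run:
```python
from h import *
rep();knobang('scene','pics/s11.png');knobang('top','pics/t11.png');rep()
im=snapshot('top');cv2.imwrite('pics/tfull.png',im[:,:,::-1])
```

```text
t 11.95 tcp rollerx -167.2 y 94.7 z 354.7 F along -0.76 [-0.63  1.04 -0.13]
0 [260.1 166. ] 1 [262.4 170.7] 2 [264.9 177.8] 3 [267.5 187. ] 4 [270.  197.8] 5 [272.4 209.8] scene mark [([184.4, 269.8], 0.9)]
0 [241.7 205.5] 1 [242.9 192.6] 2 [244.3 178.9] 3 [245.8 165.4] 4 [247.3 152.9] 5 [248.6 142.1] top mark [([165.0, 245.9], 0.7)]
t 12.15 tcp rollerx -165.3 y 88.1 z 353.9 F along -0.47 [-0.41  0.55  0.3 ]
```

View pics/s11.png

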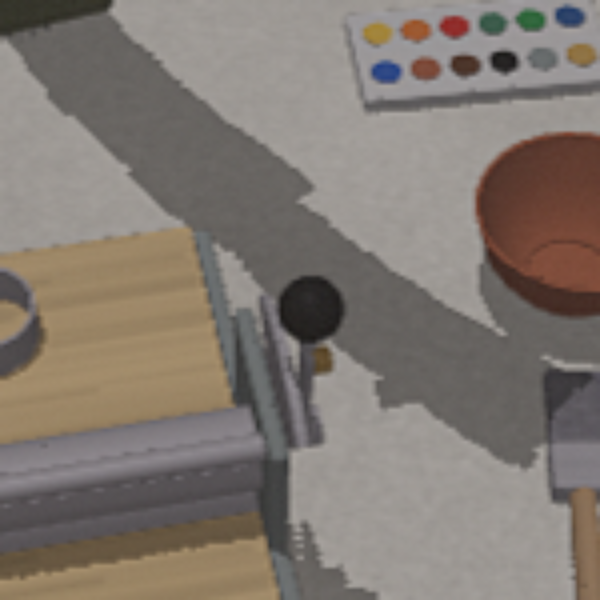

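View pics/tfull.png

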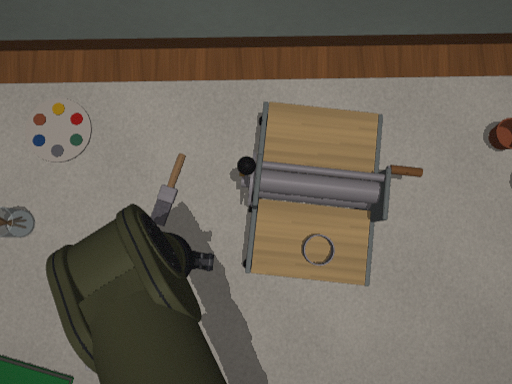

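View pics/t11.png

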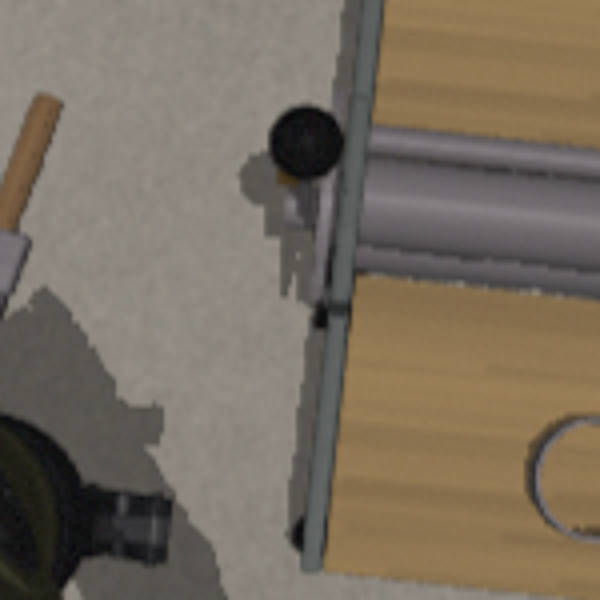

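In the scene view the ball rests at (187, 267.8), and in the top view at (165.4, 246.6). The notch 3 predictions are (187.0, 267.5) and (165.4, 245.8), so it is in the third notch. Bowl, brush and ring are unmoved and the arm is clear.

```bash
python3 -c "
from h import *
rep();print(r.close_job())"
```

```text
t 12.2 tcp rollerx -165.1 y 88.0 z 353.9 F along 0.9 [ 0.85 -0.39 -0.57]
the job is handed in; nothing more can be done
None
```

The thickness lever is resting in the third notch, and the job was handed in at 12.2 s of the 48 s allowed. I pushed the ball with closed fingertips, without gripping it, through three separate clicks. After each click I checked its position before going on.

- **Lever position:** after the arm backed away, the ball was at (row 187, col 267.8) in the scene view and (165.4, 246.6) in the top view. The third-notch predictions were (187.0, 267.5) and (165.4, 245.8), so both cameras agree within about 1 pixel. The next notch would be about 11 to 12 pixels away. The network's own mark agreed in the top view, but read about 2 to 3 pixels off in the scene view.
- **Force:** the highest wrist force I read was about 15 N, during the first click; it was lower for the other two.
- **Other objects:** the cutter ring shows no movement in the final pictures. The bowl is unmoved in the scene view, but the arm hid it in the last top view. The brush's visible parts were unmoved.
- **Arm:** it was clear of everything, with near-zero force, when I handed in.

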